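# Ready a capacitor for test: stand it in the ring and hold the test box's cover open

### The arm

A 6-joint arm with a two-finger parallel gripper is mounted at the origin on the work surface. World frame = base frame: x ahead of the robot, y to its left, z up, the work surface at z = 0. Lengths are in m, angles in degrees, forces in N, time in s.
With the tool pointing down it reaches from about 0.35 to 0.875 m from the base axis. Payload 4.2 kg.
Tool frame: the origin (TCP) lies on the mounting face of the last link; the fingertips stand 182 mm ahead of it and the grasp point (between the pads) lies 164 mm ahead of it; x points along the fingers, y is the direction in which the jaws open and shut, and the axes are right-handed (so a half turn about x gives the same grasp; the last joint's range is limited). The gripper opens to 87 mm and grips with 3 to 60 N. Pads are 19 mm wide; open, the fingers measure 117 mm over their backs; the gripper's body (75 mm by 190 mm) begins 51 mm behind the grasp point.
Start: joints at [78.873, 22.042, 0.453, 0, -68.411, -14.817], TCP at [0.273, 0.562, 0.405] pointing down, gripper open.
Joint ranges: [-179.83, 179.83], [-69.29, 118.12], [-61.27, 80.66], [-181.25, 117.63], [-171.15, -9.14], [-177.46, 177.46]. Speed limits (degrees/s): [159.86, 159.86, 180, 180, 180, 180].

### API

Orientations are given as a 3x3 rotation matrix whose columns are the frame's x, y, z axes.
In Python, from plant import sensors, cams, job_done gives the robot as it stands.
- The arm moves only by the tool drive_tool, never from a script. Its argument "deltas" is a list of rows, each a list of 7 numbers: the shift along the tool's x, y, z in units of 150 mm (1.0 is 150 mm), then the turn, a rotation vector about the tool's x, y, z in units of 45 degrees (1.0 is 45 degrees), then the closure, from -1 (fully open) to 1 (shut). In form: [[tx, ty, tz, rx, ry, rz, fingers], ...]. A call has 1 to 12 rows; each row shifts and turns the pose as measured when the row begins, along the tool's axes as they then stand; what a row does not reach is not made up. A row lasts 1/8 s, in which the tool goes at most 62.5 mm and 10.7 degrees, less where a joint would pass 70% of its speed; a pose out of reach is approached as far as the arm can. A call with a number of a shift or a turn outside -1 to 1 is refused whole. A call with a gripper value outside its range is refused whole. The fingers move at their own pace and stop on an object; "force" is the grip in N (left out, the last holds). Time passes only in rows, so rows that do not move let the fingers close. It gives the time, the measured TCP pose, the force and the opening at its end, in the units of the state.
- sensors.state(): the state, without advancing time (a new reading comes with each control period).
- cams.camera(name): name is "scene" or "top" or "wrist"; returns a dict with "pixels" (384x512x3 uint8, red, green, blue), "vertical_fov" (degrees; the focal length in pixels is half the picture's height over the tangent of half this angle, whatever the lens; pixels are square), "cx", "cy" (the principal point, pixels), "camera_from_world" (4x4, takes a point from world to camera coordinates); the wrist camera has in their place "mount" (4x4, takes a point from camera to tool coordinates, whose origin is the TCP and whose axes are the tool frame's). Camera axes: x right, y down, z forward; pixel columns grow to the right and rows downward; lengths in m; the calibration is good to about 2 mm. A picture is of the moment at which its call begins: read the wrist's pose just before it. There is no depth.
- job_done(): hands the job in, once; it reports no verdict.
Trained networks look in the newest picture that a camera, given by its name, has taken for a name from the list of things; names that differ only in an ending like _2 or _b are one class to them, and where a whole thing is asked for, a point or a joint stands for the part that bears it (a point fixed in the world has none). Each returns a list of dicts, best first, with "p" (0 to 1); they miss things now and then, are a little off and sometimes report something else, mostly with a low value. They report only what shows in the picture. A call takes as long as a camera call. They do not tell look-alikes from the thing itself.
- cams.recognise(thing, camera): "bbox" ([left, top, right, bottom] as shares, 0 to 1, of the picture: columns of its width, rows of its height, round what is visible of it).
- cams.tip_of(thing, camera): "position" ([column, row] as shares, 0 to 1, of the picture: columns of its width, rows of its height: a listed point, or the origin of a listed thing).
The state is a dict: "clock": time; "joint_pos": joint angles; "qvel": joint speeds; "joint_efforts": joint torques, N m; "ee_pos": TCP position; "tool_rot": TCP orientation; "force": force on the tool from outside, world axes, zero at the start; "moment": the same for the moment, N m; "gripper_width": opening from 0.0 (shut) to 1.0 (fully open).
Only numpy, scipy, OpenCV 4.12 (cv2) and the standard library are available. Lean on these libraries where they do the work, as an engineer would, in place of code of your own. Each camera call takes 0.05 s, during which the arm holds its last target.

### The job

Get the tall capacitor ready for testing: first stand it upright in the ring of the holder, right down on the ring's floor, and let go of it while the test box is still shut. Then lift the box's sprung cover by its bar handle to 50 degrees from shut (give or take 5 degrees) and keep it there so a colleague can get at the terminals inside; finish while still holding the cover open, because it springs shut if let go. Leave the squat capacitor, the transformer and the screwdriver where they are.

Things in the scene. Friction and masses are not known exactly. Their poses are not given: they have to be found in the camera images.
- capacitor_center (a point): centre (half-way up) of the tall capacitor: a plain blue upright can, diameter 35 mm, height 85 mm (two 5 mm studs on top besides), about 120 g, standing loose on the bench at the start; z is its long axis, up. Every other round blue can is lower and wider.
- ring_floor (a point): the ring's floor at the centre of the ring of the holder, where the capacitor's underside must come to rest. The holder is fixed to the bench: a black plate 90 x 90 mm, 8 mm thick (its top is this floor), carrying an aluminium ring of inner diameter 39 mm, outer diameter 51 mm, that rises 20 mm above the floor; two brass studs 10 mm high stand 50 mm from the centre. z is up.
- station: the test box, a grey steel box fixed to the bench, 140 (its x) x 180 (its y) x 75 mm high, origin at the centre of its underside on the bench. Its x axis points from the side with the handle (towards the robot) to the hinge side; z is up.
- cover (a joint): angle of the test box's aluminium cover: 0 shut, grows as the handle side rises, up to 1.7 rad; 50 degrees is 0.873 rad. Cover about 0.3 kg with a return spring: about 2 N at the bar opens it and it falls shut from every angle when let go.
- cover_bar (a point): middle of the bar handle: a round dark steel bar, 10 mm thick, 110 mm long, along the box's y axis, level, carried by an arm at each end 55 mm from the middle. With the cover shut it is 107 mm above the bench, 40 mm in front of the box's handle-side face and 28 mm above the flat top of the cover (79 mm above the bench), with free space all round it between the arms. It moves with the cover; the round bar can turn between gripping fingers.
- cover_hinge (a point): middle of the cover's hinge line, which runs along the box's y axis at the top of the box's far side, 77 mm above the bench. With the cover shut the bar's middle is 180 mm from it towards the handle side (the box's -x) and 30 mm above it; it goes round it in an arc of radius 182 mm, up and towards the hinge side.
- squat_capacitor_center (a point): centre of the squat capacitor: loose blue can, diameter 52 mm, height 45 mm; leave alone
- transformer_center (a point): centre of a loose transformer, 56 x 90 x 56 mm, dark steel core and copper winding; leave alone
- screwdriver: loose screwdriver, 180 mm long, lying on the bench along its x axis between the robot and the box; leave alone
Not all that is in view belongs to the job. What is shaped like the part that bears capacitor_center but green or orange is not meant. Of the things shaped like the part that bears ring_floor, the black one is meant.

How it is judged:
By the outcome, as a careful person would: the job done as asked, in the order asked, and still so for the second after the job is handed in, while the arm keeps its last pose, push and grip.
It also fails if it takes over 64 s, if anything falls off the work surface, if the arm or the gripper's body presses on something with over 40 N, if the wrist force passes 120 N, or if a joint passes its speed limit or range.

## Working session

There is one attempt and no reset: what is moved stays moved. The work goes in short steps, Python scripts to look and compute and a tool call to move; the robot and the scene stay as the last step left them, time stands still between calls to the robot, and variables do not carry over. Pictures are saved under pics/ and viewed, and the job is handed in when it is done.

Besides the shell and the picture viewer there is one more tool, called after "Call:" as name([rows], argument=value, ...), one row to a line, values as JSON. drive_tool: Moves the arm, as the interface text tells. Shifts and turns lie within -1 to 1; 1 stands for 150 mm of shift or 45 degrees of turn. Its arguments: {"type":"object","properties":{"deltas":{"type":"array","items":{"type":"array","items":{"type":"number","minimum":-1,"maximum":1}}},"force":{"type":"number"}},"required":["deltas"]}

```bash
mkdir -p pics; ls
python3 - <<'E'
from plant import sensors,cams
import cv2,json
print(sensors.state())
for n in ["scene","top","wrist"]:
    c=cams.camera(n); cv2.imwrite(f"pics/{n}0.png",c["pixels"][:,:,::-1])
    print(n,{k:v for k,v in c.items() if k!="pixels"})
    for t in ["capacitor_center","ring_floor","cover_bar","cover_hinge","station"]:
        print(t,[(round(d["p"],2),[round(d["position"][0]*512),round(d["position"][1]*384)]) for d in cams.tip_of(t,n)])
E
```

```text
pics
{'clock': 0.0, 'joint_pos': array([ 7.88744008e+01,  2.20900922e+01,  3.81902373e-01, -2.99238775e-02,
       -6.84104757e+01, -1.48165976e+01]), 'qvel': array([-0.00852894, -0.02798147, -0.01218674, -0.02931101, -0.02820045,
        0.02777482]), 'joint_efforts': array([ 4.60262220e-05, -3.90664494e+01,  1.87407947e+01,  4.21983361e+00,
        1.10104261e-02, -1.94015411e-04]), 'ee_pos': array([0.27329262, 0.56186083, 0.40367831]), 'tool_rot': array([[-8.76134941e-04, -4.37636491e-01, -8.99151563e-01],
       [-1.93842736e-03, -8.99149476e-01,  4.37637364e-01],
       [-9.99997737e-01,  2.12636938e-03, -6.05502749e-05]]), 'force': array([-0.71983387,  0.17512623,  0.06562577]), 'moment': array([ 0.00493821, -0.00770943,  0.04577728]), 'gripper_width': 0.9976132743280504}
scene {'vertical_fov': 55.90707177066015, 'cx': 253.71602968961128, 'cy': 194.19304158906078, 'camera_from_world': array([[-0.22118616,  0.97520931,  0.00659455,  0.11968083],
       [ 0.58614892,  0.13834209, -0.79830502, -0.24715534],
       [-0.77942679, -0.17270863, -0.60221724,  1.41461115],
       [ 0.  
[... 729 characters left out ...]
ing_floor [(0.94, [385, 214]), (0.68, [402, 274]), (0.6, [328, 219]), (0.57, [236, 125])]
cover_bar [(0.57, [235, 195])]
cover_hinge [(0.56, [234, 121])]
station [(0.59, [237, 155])]
wrist {'vertical_fov': 61.27802232732371, 'cx': 256.33569160509387, 'cy': 187.84267334603848, 'mount': array([[ 4.52577844e-05, -2.52989119e-01,  9.67469123e-01,
         1.97661957e-02],
       [ 9.99999465e-01, -9.87960106e-04, -3.05126965e-04,
         2.33496044e-03],
       [ 1.03301470e-03,  9.67468620e-01,  2.52988939e-01,
        -6.94279228e-02],
       [ 0.00000000e+00,  0.00000000e+00,  0.00000000e+00,
         1.00000000e+00]])}
capacitor_center []
ring_floor []
cover_bar []
cover_hinge []
station []
```

View pics/scene0.png

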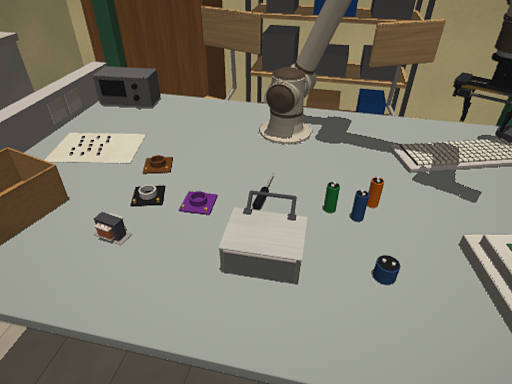

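View pics/top0.png

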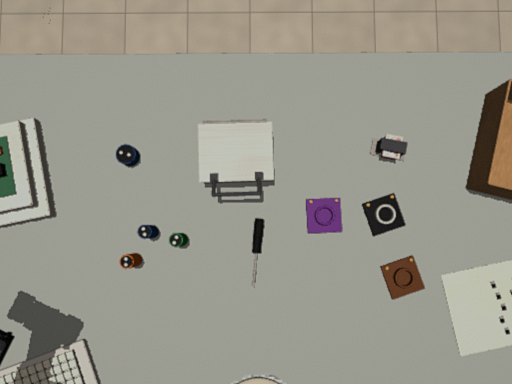

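Run:
```python
import cv2,numpy as np
a=cv2.imread("pics/scene0.png")[150:260,100:440]; b=cv2.imread("pics/top0.png")[190:310,90:430]
cv2.imwrite("pics/crop0.png",np.vstack([cv2.resize(a,(780,252),interpolation=cv2.INTER_CUBIC),cv2.resize(b,(780,275),interpolation=cv2.INTER_CUBIC)]))
```

```text
(no output)
```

View pics/crop0.png

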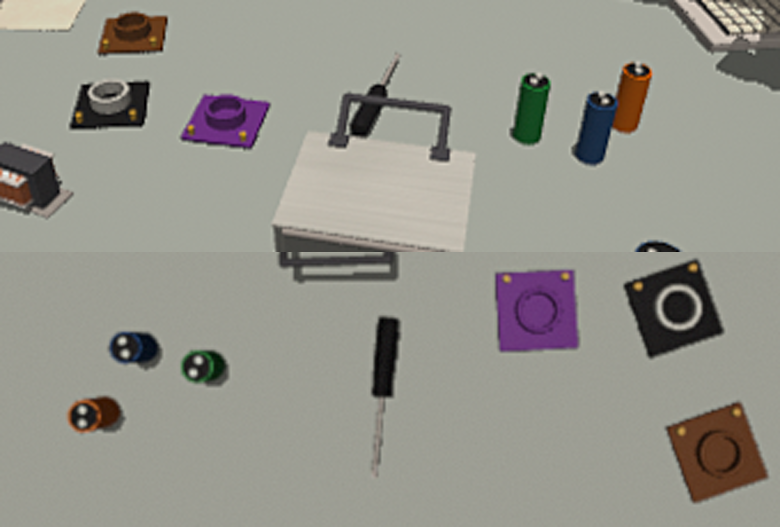

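View pics/wrist0.png

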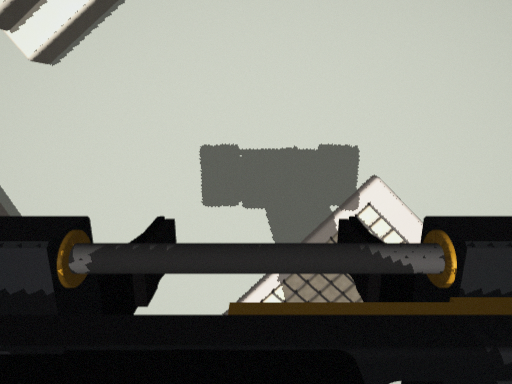

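Cans that could be confused: green (scene 330,199 / top 178,241), orange (374,194 / 133,261), the squat blue one (387,269 / 127,155). The tall blue one is at scene 361,206 / top 148,233. Of the holders, purple (197,201) and brown (155,165) are wrong, and the black one with the aluminium ring is at scene 146,195 / top 385,214.

```bash
cat > h.py <<'E'
import numpy as np,cv2
from plant import sensors,cams
W,H=512,384
def ray(c,uv,tcp=None):
    f=H/2/np.tan(np.radians(c["vertical_fov"])/2)
    d=np.array([(uv[0]-c["cx"])/f,(uv[1]-c["cy"])/f,1.])
    if "mount" in c:
        T=np.eye(4);T[:3,:3]=tcp["tool_rot"];T[:3,3]=tcp["ee_pos"];M=T@c["mount"]
    else: M=np.linalg.inv(c["camera_from_world"])
    return M[:3,3],M[:3,:3]@d
def atz(c,uv,z,tcp=None):
    o,d=ray(c,uv,tcp); return o+d*(z-o[2])/d[2]
def tri(rs):
    A=0;b=0
    for o,d in rs:
        d=d/np.linalg.norm(d);P=np.eye(3)-np.outer(d,d);A=A+P;b=b+P@o
    return np.linalg.solve(A,b)
def proj(c,p,tcp=None):
    f=H/2/np.tan(np.radians(c["vertical_fov"])/2)
    if "mount" in c:
        T=np.eye(4);T[:3,:3]=tcp["tool_rot"];T[:3,3]=tcp["ee_pos"];M=np.linalg.inv(T@c["mount"])
    else: M=c["camera_from_world"]
    q=np.asarray(p)@M[:3,:3].T+M[:3,3]
    return np.stack([c["cx"]+f*q[...,0]/q[...,2],c["cy"]+f*q[...,1]/q[...,2]],-1)
E
python3 - <<'E'
from h import *
C={}
for n in ["scene","top"]:
    C[n]=cams.camera(n)
    for t in ["capacitor_center","ring_floor","cover_bar","cover_hinge","station","squat_capacitor_center","transformer_center","screwdriver"]:
        z={"capacitor_center":.0425,"ring_floor":.008,"cover_bar":.107,"cover_hinge":.077,"station":0,"squat_capacitor_center":.0225,"transformer_center":.028,"screwdriver":.012}[t]
        for d in cams.tip_of(t,n):
            uv=np.array(d["position"])*[W,H]
            print(n,t,round(d["p"],2),uv.round(1),atz(C[n],uv,z).round(3))
# blob contour of blue can
for n,roi in [("scene",(340,180,368,225)),("top",(130,215,162,245))]:
    p=cv2.cvtColor(C[n]["pixels"],cv2.COLOR_RGB2HSV);x0,y0,x1,y1=roi
    s=p[y0:y1,x0:x1]; m=(s[...,0]>100)&(s[...,0]<130)&(s[...,1]>110)
    ys,xs=np.nonzero(m); print(n,xs.min()+x0,xs.max()+x0,ys.min()+y0,ys.max()+y0,len(xs))
E
```

```text
scene capacitor_center 0.66 [358.5 205.9] [0.469 0.273 0.042]
scene capacitor_center 0.65 [330.4 198.3] [0.452 0.197 0.042]
scene capacitor_center 0.54 [373.6 195.4] [0.411 0.315 0.042]
scene ring_floor 0.77 [196.4 200.9] [ 0.508 -0.177  0.008]
scene ring_floor 0.71 [144. 196.] [ 0.521 -0.335  0.008]
scene ring_floor 0.62 [157.3 165.6] [ 0.358 -0.368  0.008]
scene cover_bar 0.82 [272.7 196.3] [0.564 0.053 0.107]
scene cover_hinge 0.9 [257.4 255.8] [0.741 0.053 0.077]
scene station 0.58 [265.  255.1] [0.663 0.056 0.   ]
scene squat_capacitor_center 0.69 [389.8 272.7] [0.673 0.345 0.022]
scene squat_capacitor_center 0.61 [357.4 207.2] [0.449 0.274 0.022]
scene transformer_center 0.71 [109.8 225.6] [ 0.679 -0.347  0.028]
scene screwdriver 0.47 [267.2 188.9] [0.408 0.011 0.012]
top capacitor_center 0.69 [149.  233.8] [0.461 0.272 0.042]
top capacitor_center 0.55 [132.8 259.7] [0.396 0.311 0.042]
top capacitor_center 0.48 [178.9 237.8] [0.45  0.196 0.042]
top capacitor_center 0.43 [391.6 146.9] [ 0.679 -0.346  0.042]
top ring_floor 0.81 [385.  213.9] [ 0.509 -0.333  0.008]
top ring_floor 0.7 [402.2 275.3] [ 0.35  -0.373  0.008]
top ring_floor 0.66 [391.2 147.2] [ 0.684 -0.355  0.008]
top ring_floor 0.6 [323.4 213.7] [ 0.51  -0.173  0.008]
top cover_bar 0.7 [233.2 198.1] [0.545 0.056 0.107]
top cover_hinge 0.86 [231.8 122.2] [0.737 0.061 0.077]
top station 0.65 [239.1 159.4] [0.655 0.047 0.   ]
top squat_capacitor_center 0.67 [125.1 160.4] [0.651 0.341 0.022]
top squat_capacitor_center 0.67 [389.4 143.9] [ 0.69  -0.346  0.022]
top transformer_center 0.58 [390.  145.3] [ 0.685 -0.346  0.028]
top transformer_center 0.4 [129.6 156.5] [0.66  0.328 0.028]
top screwdriver 0.6 [254.6 249.1] [0.42  0.006 0.012]
scene 351 367 191 220 309
top 138 157 225 237 109
```

```bash
cat >> h.py <<'E'
from scipy.spatial.transform import Rotation as Ro
def down(yang):
    a=np.radians(yang);y=np.array([np.cos(a),np.sin(a),0]);x=np.array([0,0,-1.]);return np.stack([x,y,np.cross(x,y)],1)
def plan(pos,R,n,s=None):
    s=s or sensors.state();p0=s["ee_pos"];R0=Ro.from_matrix(s["tool_rot"]);
    rv=(R0.inv()*Ro.from_matrix(R)).as_rotvec()
    for k in range(n):
        Rk=(R0*Ro.from_rotvec(rv*k/n)).as_matrix()
        t=Rk.T@(np.asarray(pos)-p0)/n/.15
        print(np.r_[t,rv/n/np.pi*4].round(3).tolist())
E
python3 -c "
from h import *
plan([.465,.272,.36],down(204),8)"
```

```text
[0.037, 0.147, -0.249, 0.111, -0.0, 0.0]
[0.037, 0.125, -0.261, 0.111, -0.0, 0.0]
[0.037, 0.102, -0.271, 0.111, -0.0, 0.0]
[0.037, 0.078, -0.279, 0.111, -0.0, 0.0]
[0.037, 0.053, -0.285, 0.111, -0.0, 0.0]
[0.037, 0.028, -0.288, 0.111, -0.0, 0.0]
[0.037, 0.003, -0.29, 0.111, -0.0, 0.0]
[0.037, -0.022, -0.289, 0.111, -0.0, 0.0]
```

Call:
drive_tool([
  [0.04,0.15,-0.25,0.11,0,0,-1],
  [0.04,0.125,-0.26,0.11,0,0,-1],
  [0.04,0.1,-0.27,0.11,0,0,-1],
  [0.04,0.08,-0.28,0.11,0,0,-1],
  [0.04,0.05,-0.285,0.11,0,0,-1],
  [0.04,0.03,-0.29,0.11,0,0,-1],
  [0.04,0,-0.29,0.11,0,0,-1],
  [0.03,-0.02,-0.29,0.11,0,0,-1],
  [0,0,0,0,0,0,-1],
], force=20)

```text
clock: 2.92
ee_pos: [0.4689, 0.2626, 0.3573]
tool_rot: [[0.002, -0.919, -0.395], [0.003, -0.395, 0.919], [-1.0, -0.003, 0.002]]
force: [0.7, 0.1, 0.7]
gripper_width: 1.001
```

```bash
cat > look.py <<'E'
import sys
from h import *
n=sys.argv[1]
s=sensors.state();c=cams.camera("wrist")
np.save("pics/w.npy",np.r_[s["ee_pos"],s["tool_rot"].ravel()])
cv2.imwrite("pics/%s.png"%n,c["pixels"][:,:,::-1])
print(s["clock"],s["ee_pos"].round(4),s["tool_rot"].round(3).tolist(),s["force"].round(1),s["gripper_width"],np.abs(s["qvel"]).max())
for t,z in [("capacitor_center",.0425),("ring_floor",.008),("cover_bar",.107)]:
    for d in cams.tip_of(t,"wrist"):
        uv=np.array(d["position"])*[W,H]; print(t,round(d["p"],2),uv.round(1),atz(c,uv,z,s).round(4))
E
python3 look.py w1
```

```text
2.925 [0.4689 0.2626 0.3573] [[0.002, -0.919, -0.395], [0.003, -0.395, 0.919], [-1.0, -0.003, 0.002]] [0.7 0.1 0.7] 1.0012865425944864 1.5495023065212639
capacitor_center 0.95 [300.5 256.2] [0.3977 0.3161 0.0425]
capacitor_center 0.89 [309.6 121.9] [0.4462 0.1941 0.0425]
capacitor_center 0.64 [250.9 191.1] [0.4693 0.2738 0.0425]
```

View pics/w1.png

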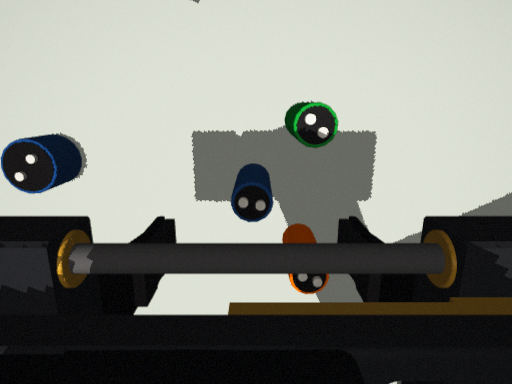

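The wrist view shows the tall blue can at about (252,195), green at (311,124), orange at (305,262) and squat blue at left (35,165). Now I'll fit the blue can's outline.

```bash
cat > fit.py <<'E'
from h import *
from scipy.optimize import minimize
def hull_mask(c,s,x,y,z0,z1,r,K=4):
    a=np.linspace(0,2*np.pi,60);P=np.concatenate([np.stack([x+r*np.cos(a),y+r*np.sin(a),0*a+z],1) for z in (z0,z1)])
    uv=proj(c,P,s);h=cv2.convexHull(((uv+.5)*K*16-8).astype(np.float32)).round().astype(np.int32)
    m=np.zeros((H*K,W*K),np.uint8);cv2.fillPoly(m,[h],255,shift=4)
    return cv2.resize(m,(W,H),interpolation=cv2.INTER_AREA)/255.
E
python3 - <<'E'
from fit import *
s=sensors.state();v=np.load("pics/w.npy");s["ee_pos"]=v[:3];s["tool_rot"]=v[3:].reshape(3,3)
c=cams.camera("wrist")
for n,cc,box in [("wrist",c,(225,155,278,228))]:
    x0,y0,x1,y1=box;p=cc["pixels"].astype(float)
    hsv=cv2.cvtColor(cc["pixels"],cv2.COLOR_RGB2HSV)
    m=((p[...,2]-p[...,0]>15)|(p.max(-1)<60)).astype(np.uint8); b=np.zeros_like(m);b[y0:y1,x0:x1]=m[y0:y1,x0:x1]
    cs,_=cv2.findContours(b,cv2.RETR_EXTERNAL,cv2.CHAIN_APPROX_NONE);k=max(cs,key=cv2.contourArea);b[:]=0;cv2.drawContours(b,[k],-1,1,-1)
    print(cv2.boundingRect(k),cv2.contourArea(k))
    f=lambda q:((hull_mask(cc,s,q[0],q[1],0,.085,.0175)-b)**2).sum()
    r=minimize(f,[.469,.272],method="Nelder-Mead",options=dict(initial_simplex=[[.465,.27],[.475,.27],[.465,.28]],xatol=1e-4))
    print(r.x,r.fun)
print(atz(c,(252.5,202),.085,s))
E
```

```text
(232, 160, 42, 58) 1818.0
[0.46981688 0.26731891] 88.22163783160323
[0.46829505 0.27067414 0.085     ]
```

```bash
python3 -c "
from h import *
plan([.469,.2695,.300],down(204),2)
plan([.469,.2695,.224],down(204),4)"
```

```text
[0.193, -0.009, 0.009, -0.004, 0.001, 0.003]
[0.193, -0.009, 0.009, -0.004, 0.001, 0.003]
[0.223, -0.004, 0.004, -0.002, 0.001, 0.001]
[0.223, -0.004, 0.004, -0.002, 0.001, 0.001]
[0.223, -0.004, 0.005, -0.002, 0.001, 0.001]
[0.223, -0.004, 0.005, -0.002, 0.001, 0.001]
```

Call:
drive_tool([
  [0.22,0,0,0,0,0,-1],
  [0.22,0,0,0,0,0,-1],
  [0.22,0,0,0,0,0,-1],
  [0,0,0,0,0,0,-1],
])

```text
clock: 3.68
ee_pos: [0.4667, 0.2707, 0.2585]
tool_rot: [[0.007, -0.913, -0.409], [0.008, -0.409, 0.913], [-1.0, -0.01, 0.004]]
force: [0.2, -0.4, 0.1]
gripper_width: 1.0
```

```bash
python3 -c "
from h import *
s=sensors.state();print(s['ee_pos'],s['force'])
plan([.469,.2695,.224],down(204),1)
cv2.imwrite('pics/w2.png',cams.camera('wrist')['pixels'][:,:,::-1])"
```

```text
[0.46670212 0.27071781 0.25845209] [ 0.19170413 -0.38701192  0.0669335 ]
[0.23, -0.008, -0.015, 0.003, 0.005, 0.013]
```

View pics/w2.png

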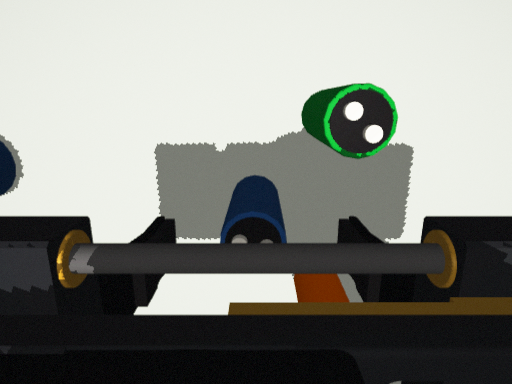

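The blue can is between the fingers (253,215). I'll lower and grip.

Call:
drive_tool([
  [0.13,0,-0.01,0,0.005,0.01,-1],
  [0.13,0,0,0,0,0,-1],
  [0,0,0,0,0,0,-1],
  [0,0,0,0,0,0,1],
  [0,0,0,0,0,0,1],
  [0,0,0,0,0,0,1],
  [0,0,0,0,0,0,1],
], force=20)

```text
clock: 4.6
ee_pos: [0.4698, 0.2727, 0.2255]
tool_rot: [[0.014, -0.911, -0.412], [0.012, -0.412, 0.911], [-1.0, -0.017, 0.005]]
force: [-0.2, -0.1, 0.5]
gripper_width: 0.634
```

```bash
python3 -c "
from h import *
s=sensors.state();print(s)"
```

```text
{'clock': 4.6, 'joint_pos': array([ 47.27293858,  25.47606324, -24.11843574,   0.20908907,
       -39.37970545, -23.12220647]), 'qvel': array([-0.09642136, -0.3957488 , -0.0006474 , -0.00278694,  0.0042266 ,
        0.02333809]), 'joint_efforts': array([ 5.73702680e-03, -3.63601077e+01,  1.31334901e+01,  2.95209937e+00,
        4.24086407e-02,  1.48702809e-03]), 'ee_pos': array([0.46978411, 0.27267829, 0.22551763]), 'tool_rot': array([[ 0.01385   , -0.91120265, -0.41172551],
       [ 0.01158252, -0.41159118,  0.91129498],
       [-0.999837  , -0.01739026,  0.00485348]]), 'force': array([-0.226942  , -0.09127153,  0.45093255]), 'moment': array([ 0.05831153,  0.05910226, -0.0008934 ]), 'gripper_width': 0.6338185402932978}
```

```bash
python3 -c "
from h import *
plan([.469,.2695,.2245],down(204),1)"
```

```text
[0.006, 0.014, -0.017, 0.007, 0.006, 0.022]
```

Call:
drive_tool([
  [0.006,0.014,-0.017,0.007,0.006,0.022,0.0],
  [0,0,0,0,0,0,0.0],
])

```text
clock: 4.85
ee_pos: [0.4688, 0.2692, 0.2247]
tool_rot: [[-0.001, -0.914, -0.406], [-0.0, -0.406, 0.914], [-1.0, 0.001, -0.0]]
force: [-0.0, 0.5, 0.3]
gripper_width: 0.513
```

Call:
drive_tool([
  [0,0,0,0,0,0,1],
  [0,0,0,0,0,0,1],
  [0,0,0,0,0,0,1],
  [0,0,0,0,0,0,1],
])

```text
clock: 5.35
ee_pos: [0.4691, 0.2694, 0.2249]
tool_rot: [[-0.0, -0.914, -0.406], [0.0, -0.406, 0.914], [-1.0, 0.0, 0.0]]
force: [0.7, -0.1, -0.4]
gripper_width: 0.394
```

Call:
drive_tool([
  [-0.1,0,0,0,0,0,1],
  [-0.25,0,0,0,0,0,1],
  [-0.3,0,0,0,0,0,1],
  [-0.3,0,0,0,0,0,1],
  [-0.15,0,0,0,0,0,1],
  [0,0,0,0,0,0,1],
])

```text
clock: 6.1
ee_pos: [0.4681, 0.2684, 0.3978]
tool_rot: [[-0.002, -0.914, -0.406], [-0.001, -0.406, 0.914], [-1.0, 0.002, -0.0]]
force: [0.2, -0.3, -2.0]
gripper_width: 0.394
```

```bash
python3 -c "
from h import *
print(sensors.state()['gripper_width'],sensors.state()['ee_pos'])
plan([.551,-.288,.385],down(140),12)"
```

```text
0.39437999939709995 [0.46809164 0.26836009 0.39782976]
[0.007, 0.083, -0.301, 0.118, -0.0, -0.0]
[0.007, 0.055, -0.308, 0.118, -0.0, -0.0]
[0.007, 0.026, -0.311, 0.118, -0.0, -0.0]
[0.007, -0.003, -0.312, 0.118, -0.0, -0.0]
[0.007, -0.032, -0.311, 0.118, -0.0, -0.0]
[0.007, -0.061, -0.307, 0.118, -0.0, -0.0]
[0.007, -0.089, -0.3, 0.118, -0.0, -0.0]
[0.007, -0.116, -0.29, 0.118, -0.0, -0.0]
[0.007, -0.143, -0.278, 0.118, -0.0, -0.0]
[0.007, -0.168, -0.264, 0.118, -0.0, -0.0]
[0.007, -0.192, -0.247, 0.118, -0.0, -0.0]
[0.007, -0.214, -0.228, 0.118, -0.0, -0.0]
```

Call:
drive_tool([
  [0,0.08,-0.3,0.12,0,0,1],
  [0,0.055,-0.31,0.12,0,0,1],
  [0,0.025,-0.31,0.12,0,0,1],
  [0,0,-0.31,0.12,0,0,1],
  [0,-0.03,-0.31,0.12,0,0,1],
  [0,-0.06,-0.31,0.12,0,0,1],
  [0,-0.09,-0.3,0.12,0,0,1],
  [0,-0.115,-0.29,0.12,0,0,1],
  [0,-0.14,-0.28,0.12,0,0,1],
  [0,-0.17,-0.265,0.12,0,0,1],
  [0,-0.19,-0.25,0.12,0,0,1],
  [0,-0.21,-0.23,0.12,0,0,1],
])

```text
clock: 7.6
ee_pos: [0.533, -0.305, 0.382]
tool_rot: [[-0.032, -0.734, 0.678], [0.0, 0.679, 0.734], [-0.999, 0.024, -0.021]]
force: [1.0, 0.4, -1.2]
gripper_width: 0.393
```

```bash
python3 -c "
from h import *
plan([.551,-.288,.385],down(140),3)"
```

```text
[-0.008, -0.004, 0.055, -0.02, -0.009, -0.01]
[-0.007, -0.005, 0.055, -0.02, -0.009, -0.01]
[-0.007, -0.005, 0.055, -0.02, -0.009, -0.01]
```

Call:
drive_tool([
  [0,-0.005,0.055,-0.02,-0.01,-0.01,1],
  [0,-0.005,0.055,-0.02,-0.01,-0.01,1],
  [0,-0.005,0.055,-0.02,-0.01,-0.01,1],
  [0,0,0,0,0,0,1],
])

```text
clock: 8.1
ee_pos: [0.5512, -0.2876, 0.377]
tool_rot: [[-0.005, -0.766, 0.643], [0.006, 0.643, 0.766], [-1.0, 0.007, 0.002]]
force: [-1.2, -0.4, -1.4]
gripper_width: 0.395
```

```bash
python3 look.py w3
```

```text
8.1 [ 0.5512 -0.2876  0.377 ] [[-0.005, -0.766, 0.643], [0.006, 0.643, 0.766], [-1.0, 0.007, 0.002]] [-1.2 -0.4 -1.4] 0.39461948838901373 0.5680821872363271
capacitor_center 0.67 [254.8 242.3] [ 0.5971 -0.2335  0.0425]
ring_floor 0.97 [344.2 217.5] [ 0.5092 -0.1789  0.008 ]
ring_floor 0.75 [255.7 111.2] [ 0.5104 -0.3346  0.008 ]
```

View pics/w3.png

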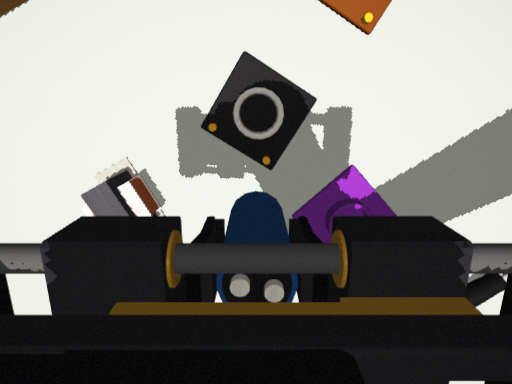

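Run:
```python
from fit import *
s=sensors.state();print(s["ee_pos"])
c=cams.camera("wrist");p=c["pixels"].astype(float)
np.save("pics/w3px.npy",c["pixels"])
# ring
g=p.min(-1); roi=np.zeros((H,W),np.uint8); roi[80:145,225:292]=1
m=((g>95)*roi).astype(np.uint8)
cs,_=cv2.findContours(m,cv2.RETR_EXTERNAL,cv2.CHAIN_APPROX_NONE)
for k in sorted(cs,key=cv2.contourArea)[-2:]:
    print(cv2.boundingRect(k),cv2.contourArea(k),cv2.fitEllipse(k) if len(k)>5 else 0)
k=max(cs,key=cv2.contourArea)
b=np.zeros((H,W),np.uint8);cv2.drawContours(b,[k],-1,1,-1)
f=lambda q:((hull_mask(c,s,q[0],q[1],.008,.028,.0255)-b)**2).sum()
r=minimize(f,[.51,-.334],method="Nelder-Mead",options=dict(initial_simplex=[[.508,-.336],[.514,-.336],[.508,-.33]],xatol=1e-4));print("ring",r.x,r.fun,b.sum())
# can in tool frame
blue=((p[...,2]-p[...,0]>12)).astype(np.uint8)
for row in range(190,246,6):
    xs=np.nonzero(blue[row,222:296])[0]+222; print(row,xs.min() if len(xs) else None,xs.max() if len(xs) else None,end='; ')
ident=dict(tool_rot=np.eye(3),ee_pos=np.zeros(3))
def canmask(y,z,a=0,K=4):
    t=np.linspace(0,2*np.pi,60);P=np.concatenate([np.stack([0*t+x,y+.0175*np.cos(t),z+.0175*np.sin(t)],1) for x in (.1399,.2249)])
    uv=proj(c,P,ident);h=cv2.convexHull(((uv+.5)*K*16-8).astype(np.float32)).round().astype(np.int32)
    mm=np.zeros((H*K,W*K),np.uint8);cv2.fillPoly(mm,[h],255,shift=4);return cv2.resize(mm,(W,H),interpolation=cv2.INTER_AREA)/255.
R=(slice(180,238),slice(224,294))
f=lambda q:((canmask(*q)[R]-blue[R])**2).sum()
r=minimize(f,[0,0],method="Nelder-Mead",options=dict(initial_simplex=[[-.003,-.003],[.004,-.003],[-.003,.004]],xatol=1e-4));print("can tool",r.x,r.fun,blue[R].sum())
```

```text
[ 0.55069168 -0.28868268  0.37729452]
(225, 80, 3, 5) 5.0 ((225.815673828125, 81.33145141601562), (2.068350315093994, 4.819220542907715), 13.763198852539062)
(234, 89, 50, 51) 1946.0 ((258.4560852050781, 113.94078063964844), (49.12062072753906, 50.467952728271484), 2.8409698009490967)
ring [ 0.50987997 -0.33178191] 93.48306036139945 2018
190 None None; 196 241 271; 202 235 277; 208 232 281; 214 230 283; 220 229 284; 226 227 286; 232 226 287; 238 224 289; 244 None None; can tool [-0.00122006  0.00231707] 18.974117647058826 2327
```

```bash
python3 -c "
from h import *
plan([.5075,-.3328,.272],down(140),6)"
```

```text
[0.117, 0.004, -0.068, -0.001, 0.0, -0.001]
[0.117, 0.005, -0.068, -0.001, 0.0, -0.001]
[0.117, 0.005, -0.068, -0.001, 0.0, -0.001]
[0.117, 0.005, -0.068, -0.001, 0.0, -0.001]
[0.117, 0.005, -0.068, -0.001, 0.0, -0.001]
[0.117, 0.005, -0.068, -0.001, 0.0, -0.001]
```

Call:
drive_tool([
  [0.1,0.005,-0.068,0,0,0,1],
  [0.117,0.005,-0.068,0,0,0,1],
  [0.117,0.005,-0.068,0,0,0,1],
  [0.117,0.005,-0.068,0,0,0,1],
  [0.117,0.005,-0.068,0,0,0,1],
  [0.117,0.005,-0.068,0,0,0,1],
  [0,0,0,0,0,0,1],
])

```text
clock: 9.22
ee_pos: [0.5005, -0.3357, 0.2658]
tool_rot: [[-0.01, -0.762, 0.648], [0.009, 0.648, 0.762], [-1.0, 0.014, 0.0]]
force: [-0.1, 0.3, -0.7]
gripper_width: 0.394
```

```bash
python3 -c "
from h import *
plan([.5075,-.3328,.270],down(140),1)"
```

```text
[-0.029, -0.023, 0.045, -0.009, 0.0, -0.018]
```

Call:
drive_tool([
  [-0.025,-0.023,0.045,-0.009,0,-0.018,1],
  [0,0,0,0,0,0,1],
])

```text
clock: 9.48
ee_pos: [0.5084, -0.333, 0.2707]
tool_rot: [[0.003, -0.767, 0.642], [-0.002, 0.642, 0.767], [-1.0, -0.004, 0.001]]
force: [-0.5, -0.7, -1.0]
gripper_width: 0.398
```

Run:
```python
from h import *
s=sensors.state();print(s["ee_pos"],s["tool_rot"].round(4))
plan([.5075,-.3328,.270],down(140),1,s)
ims=[]
for n,(u,v),h in [("wrist",(256,180),130),("scene",(146,185),40),("top",(385,212),40)]:
    c=cams.camera(n)["pixels"];np.save(f"pics/a_{n}.npy",c)
    ims.append(cv2.resize(c[max(0,v-h):v+h,max(0,u-h):u+h],(266,266),interpolation=cv2.INTER_CUBIC))
cv2.imwrite("pics/h1.png",cv2.resize(np.hstack(ims)[:,:,::-1],None,fx=1,fy=1))
```

```text
[ 0.50842444 -0.33297674  0.2706899 ] [[ 3.100e-03 -7.666e-01  6.421e-01]
 [-1.900e-03  6.421e-01  7.666e-01]
 [-1.000e+00 -3.600e-03  5.000e-04]]
[0.005, 0.005, -0.003, 0.001, 0.001, 0.005]
```

View pics/h1.png

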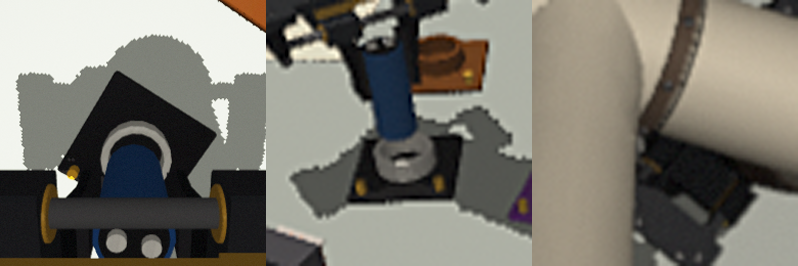

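Run:
```python
from fit import *
s=sensors.state();c=cams.camera("wrist");p=c["pixels"].astype(float)
g=p.min(-1);blue=(p[...,2]-p[...,0]>12)
for row in (165,168,172,176,180,184,188,195,205,215,225):
    xs=np.nonzero((g[row,215:300]>75))[0]+215; bs=np.nonzero(blue[row,200:320])[0]+200
    print(row,xs.min() if len(xs) else 0,xs.max() if len(xs) else 0,'|',bs.min() if len(bs) else 0,bs.max() if len(bs) else 0)
# ring edge pixels: outer ring mask incl everything inside
R=(slice(155,200),slice(215,300))
m=((g>75)|blue).astype(np.uint8)
f=lambda q:(np.abs(np.maximum(hull_mask(c,s,q[0],q[1],.008,.028,.0255),0)[R]-M[R])).sum()
b=np.zeros((H,W),np.uint8);b[R]=m[R];cs,_=cv2.findContours(b,cv2.RETR_EXTERNAL,cv2.CHAIN_APPROX_NONE);k=max(cs,key=cv2.contourArea)
M=np.zeros((H,W),np.uint8);cv2.drawContours(M,[cv2.convexHull(k)],-1,1,-1)
r=minimize(f,[.51,-.332],method="Nelder-Mead",options=dict(initial_simplex=[[.507,-.335],[.513,-.335],[.507,-.329]],xatol=1e-4));print("ring",r.x,r.fun,M.sum(),cv2.boundingRect(k))
ident=dict(tool_rot=np.eye(3),ee_pos=np.zeros(3))
def canmask(y,z,K=4):
    t=np.linspace(0,2*np.pi,60);P=np.concatenate([np.stack([0*t+x,y+.0175*np.cos(t),z+.0175*np.sin(t)],1) for x in (.1399,.2249)])
    uv=proj(c,P,ident);h=cv2.convexHull(((uv+.5)*K*16-8).astype(np.float32)).round().astype(np.int32)
    mm=np.zeros((H*K,W*K),np.uint8);cv2.fillPoly(mm,[h],255,shift=4);return cv2.resize(mm,(W,H),interpolation=cv2.INTER_AREA)/255.
Q=(slice(180,238),slice(224,294))
f=lambda q:((canmask(*q)[Q]-blue[Q])**2).sum()
r2=minimize(f,[0,0],method="Nelder-Mead",options=dict(initial_simplex=[[-.003,-.003],[.004,-.003],[-.003,.004]],xatol=1e-4));print("can tool",r2.x,r2.fun)
ax=s["ee_pos"]+s["tool_rot"]@np.array([.2249,*r2.x]);print("can bottom",ax,"err tool",(s["tool_rot"].T@np.r_[r.x-ax[:2],0])*1e3)
# scene view checks
c2=cams.camera("scene");q=c2["pixels"].astype(float)
R2=(slice(150,215),slice(105,188))
bl=(q[...,2]-q[...,0]>12)
ys,xs=np.nonzero(bl[140:192,130:165]);
for row in range(160,188,3):
    t=np.nonzero(bl[row,125:170])[0]+125
    l=np.nonzero((q.min(-1)[row,125:170]>75))[0]+125
    print(row,(t.min(),t.max()) if len(t) else 0,end=' ')
print()
pc=np.array([ax,ax+[0,0,.03],[r.x[0],r.x[1],.028]]);print(proj(c2,pc))
```

```text
165 0 0 | 0 0
168 0 0 | 0 0
172 243 271 | 0 0
176 237 277 | 0 0
180 233 282 | 0 0
184 230 284 | 0 0
188 228 287 | 0 0
195 225 290 | 242 271
205 223 291 | 233 279
215 224 290 | 230 282
225 0 0 | 228 285
ring [ 0.51044225 -0.33137882] 25.24313725490196 1599 (224, 169, 68, 31)
can tool [-0.00120912  0.00206355] 15.633971549404075
can bottom [ 0.5104808  -0.33236948  0.04536447] err tool [-0.00106478  0.66615538  0.7342591 ]
160 (np.int64(135), np.int64(147)) 163 (np.int64(136), np.int64(147)) 166 (np.int64(136), np.int64(148)) 169 (np.int64(137), np.int64(148)) 172 (np.int64(138), np.int64(149)) 175 (np.int64(138), np.int64(149)) 178 (np.int64(139), np.int64(150)) 181 (np.int64(139), np.int64(151)) 184 (np.int64(140), np.int64(150)) 187 (np.int64(143), np.int64(144)) 
[[144.13105202 183.77827231]
 [142.27613335 175.17252439]
 [145.49483174 188.6634602 ]]
```

Call:
drive_tool([
  [0.05,0.005,0.005,0,0,0.003,1],
  [0.05,0,0,0,0,0,1],
  [0,0,0,0,0,0,1],
])

```text
clock: 10.1
ee_pos: [0.5074, -0.3317, 0.2537]
tool_rot: [[-0.001, -0.766, 0.643], [0.001, 0.643, 0.766], [-1.0, 0.002, 0.0]]
force: [-0.0, 0.0, -1.0]
gripper_width: 0.398
```

Run:
```python
from h import *
s=sensors.state();print(s["ee_pos"],s["force"],s["tool_rot"][:,0])
# desired TCP: bottom at ring centre .51045,-.3314 with can offset
R=down(140);t=np.array([.51045,-.33138])-(R@np.array([0,-.0012,.0021]))[:2];print(t)
plan([*t,s["ee_pos"][2]],R,1,s)
```

```text
[ 0.50735599 -0.33168657  0.25368249] [-0.02822208  0.01246611 -0.99773488] [-0.00123368  0.00120585 -0.99999851]
[ 0.50818089 -0.33221735]
[-0.0, -0.006, 0.001, 0.0, 0.0, -0.002]
```

Call:
drive_tool([
  [0.02,-0.004,0.001,0,0,-0.002,1],
  [0.03,0,0,0,0,0,1],
  [0,0,0,0,0,0,1],
])

```text
clock: 10.48
ee_pos: [0.508, -0.332, 0.2454]
tool_rot: [[-0.0, -0.766, 0.643], [0.0, 0.643, 0.766], [-1.0, 0.0, -0.0]]
force: [-0.3, -0.3, -0.4]
gripper_width: 0.394
```

Call:
drive_tool([
  [0.03,0,0,0,0,0,1],
  [0.03,0,0,0,0,0,1],
  [0.01,0,0,0,0,0,1],
  [0,0,0,0,0,0,1],
])

```text
clock: 10.98
ee_pos: [0.5081, -0.3321, 0.2343]
tool_rot: [[0.0, -0.766, 0.643], [-0.0, 0.643, 0.766], [-1.0, -0.0, -0.0]]
force: [0.7, 0.0, -0.6]
gripper_width: 0.395
```

Call:
drive_tool([
  [0.012,0,0,0,0,0,1],
  [0.005,0,0,0,0,0,1],
  [0,0,0,0,0,0,1],
])

```text
clock: 11.35
ee_pos: [0.5082, -0.3321, 0.233]
tool_rot: [[0.001, -0.766, 0.642], [-0.001, 0.642, 0.766], [-1.0, -0.001, 0.0]]
force: [0.3, 0.6, -1.6]
gripper_width: 0.395
```

Call:
drive_tool([
  [0.01,0,0,0,0,0,1],
  [0.01,0,0,0,0,0,1],
])

```text
clock: 11.6
ee_pos: [0.5083, -0.3321, 0.2328]
tool_rot: [[0.001, -0.767, 0.642], [-0.002, 0.642, 0.767], [-1.0, -0.002, -0.001]]
force: [-3.3, 3.3, 9.7]
gripper_width: 0.393
```

On the floor (9.7 N contact at the expected height). Letting go, then rising.

Call:
drive_tool([
  [0,0,0,0,0,0,-1],
  [0,0,0,0,0,0,-1],
  [0,0,0,0,0,0,-1],
  [0,0,0,0,0,0,-1],
  [-0.2,0,0,0,0,0,-1],
  [-0.3,0,0,0,0,0,-1],
  [-0.3,0,0,0,0,0,-1],
  [-0.3,0,0,0,0,0,-1],
  [0,0,0,0,0,0,-1],
])

```text
clock: 12.72
ee_pos: [0.5087, -0.3323, 0.4007]
tool_rot: [[-0.001, -0.767, 0.642], [-0.001, 0.642, 0.767], [-1.0, -0.0, -0.002]]
force: [-0.1, 0.2, -0.1]
gripper_width: 1.004
```

Run:
```python
from h import *
s=sensors.state();print(s["ee_pos"],s["force"],s["joint_pos"].round(1))
c=cams.camera("wrist");c2=cams.camera("scene")
cv2.imwrite("pics/p1.png",np.hstack([cv2.resize(c["pixels"],(400,300)),cv2.resize(c2["pixels"][130:250,90:250],(400,300),interpolation=cv2.INTER_CUBIC)])[:,:,::-1])
b=np.array([.5103,-.3316,0]);print(proj(c2,b+np.array([[0,0,.008],[0,0,.093]])),proj(c,b+np.array([[0,0,.008],[0,0,.093]]),s))
```

```text
[ 0.50867581 -0.33228274  0.40068408] [-0.14222252  0.18924398 -0.10190964] [-17.9  20.5  -2.5   0.1 -67.  -22.1]
[[146.62190923 194.090107  ]
 [141.43675742 169.9714474 ]] [[256.71078417 167.82596689]
 [256.85863883 185.51453007]]
```

View pics/p1.png

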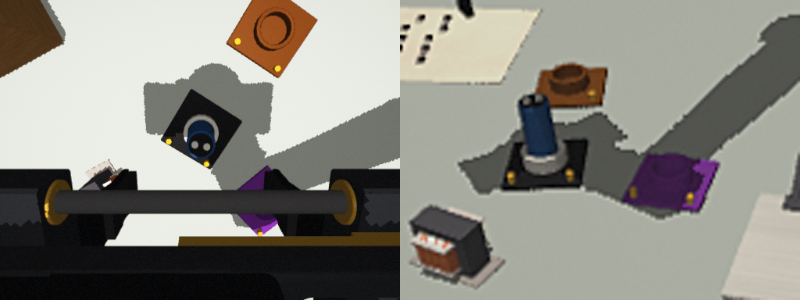

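The capacitor stands in the ring (scene can at ~(143,182), ring around its base, matching the projected floor at (147,194) and top at (141,170)). The box is still shut. On to the bar.

```bash
python3 -c "
from h import *
plan([.557,.056,.40],down(180),9)"
```

```text
[-0.002, 0.157, 0.244, -0.099, -0.0, -0.001]
[-0.002, 0.137, 0.255, -0.099, -0.0, -0.001]
[-0.003, 0.117, 0.265, -0.099, -0.0, -0.001]
[-0.003, 0.096, 0.273, -0.099, -0.0, -0.001]
[-0.003, 0.075, 0.28, -0.099, -0.0, -0.001]
[-0.003, 0.053, 0.285, -0.099, -0.0, -0.001]
[-0.003, 0.031, 0.288, -0.099, -0.0, -0.001]
[-0.003, 0.008, 0.289, -0.099, -0.0, -0.001]
[-0.003, -0.014, 0.289, -0.099, -0.0, -0.001]
```

Call:
drive_tool([
  [0,0.157,0.244,-0.1,0,0,-1],
  [0,0.137,0.255,-0.1,0,0,-1],
  [0,0.117,0.265,-0.1,0,0,-1],
  [0,0.096,0.273,-0.1,0,0,-1],
  [0,0.075,0.28,-0.1,0,0,-1],
  [0,0.053,0.285,-0.1,0,0,-1],
  [0,0.03,0.29,-0.1,0,0,-1],
  [0,0.01,0.29,-0.1,0,0,-1],
  [0,-0.015,0.29,-0.1,0,0,-1],
  [0,0,0,0,0,0,-1],
])

```text
clock: 14.08
ee_pos: [0.5509, 0.0688, 0.3759]
tool_rot: [[-0.046, -0.999, -0.028], [0.002, -0.028, 1.0], [-0.999, 0.046, 0.004]]
force: [-0.0, -0.0, 0.6]
gripper_width: 1.001
```

```bash
python3 look.py w5;python3 -c "
from h import *
plan([.557,.056,.40],down(180),2)"
```

```text
14.075 [0.5509 0.0688 0.3759] [[-0.046, -0.999, -0.028], [0.002, -0.028, 1.0], [-0.999, 0.046, 0.004]] [-0.  -0.   0.6] 1.001231095215454 1.9445492412588983
capacitor_center 0.82 [332.4 290.4] [0.4473 0.1965 0.0425]
cover_bar 0.96 [231.4 168.5] [0.558  0.0481 0.107 ]
[-0.077, -0.017, -0.032, 0.015, 0.002, -0.028]
[-0.077, -0.019, -0.032, 0.015, 0.002, -0.028]
```

View pics/w5.png

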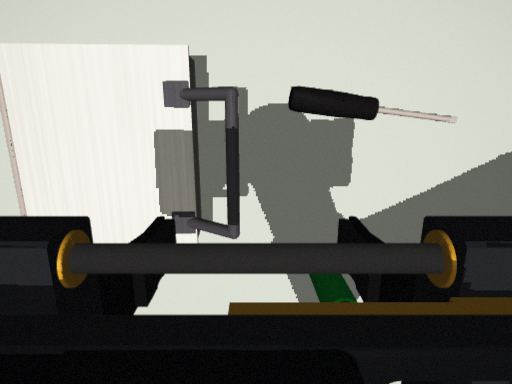

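The bar runs from (231,92) to (234,234), with the handle's two arms toward the box at left, and the screwdriver is clear at (350,105).

Run:
```python
from h import *
v=np.load("pics/w.npy");s=dict(ee_pos=v[:3],tool_rot=v[3:].reshape(3,3));c=cams.camera("wrist")
im=cv2.imread("pics/w5.png").max(-1)
P=[]
for r in (110,130,150,190,215):
    xs=np.nonzero(im[r,222:246]<60)[0]+222;print(r,xs.min(),xs.max(),atz(c,((xs.min()+xs.max())/2,r),.107,s).round(4));P.append(atz(c,((xs.min()+xs.max())/2,r),.107,s))
P=np.array(P);k=np.polyfit(P[:,1],P[:,0],1);print("dx/dy",k[0],np.degrees(np.arctan(k[0])))
e=[atz(c,u,.107,s) for u in [(231.5,91),(234,236)]];print(np.round(e,4),np.linalg.norm(e[0]-e[1]))
```

```text
110 236 236 [0.555  0.0036 0.107 ]
130 225 238 [0.5582 0.0185 0.107 ]
150 226 238 [0.5577 0.0336 0.107 ]
190 227 238 [0.5571 0.0655 0.107 ]
215 228 238 [0.5565 0.0865 0.107 ]
dx/dy 0.004677942028276827 0.2680243799667174
[[ 0.5584 -0.0098  0.107 ]
 [ 0.5555  0.1048  0.107 ]] 0.1146551742184463
```

```bash
python3 -c "
from h import *
plan([.557,.0475,.32],down(181.4),3)"
```

```text
[0.127, -0.018, -0.041, -0.001, 0.002, -0.019]
[0.127, -0.017, -0.04, -0.001, 0.002, -0.019]
[0.127, -0.015, -0.04, -0.001, 0.002, -0.019]
```

Call:
drive_tool([
  [0.12,-0.018,-0.04,0,0.002,-0.019,-0.3],
  [0.12,-0.017,-0.04,0,0.002,-0.019,-0.3],
  [0.12,-0.015,-0.04,0,0.002,-0.019,-0.3],
  [0,0,0,0,0,0,-0.3],
])

```text
clock: 14.82
ee_pos: [0.557, 0.0426, 0.3225]
tool_rot: [[0.003, -1.0, -0.015], [-0.001, -0.015, 1.0], [-1.0, -0.003, -0.001]]
force: [0.3, 0.2, -0.6]
gripper_width: 0.681
```

```bash
python3 -c "
from h import *
plan([.557,.0475,.271],down(181.4),3)
print(sensors.state()['ee_pos'])
cv2.imwrite('pics/w6.png',cams.camera('wrist')['pixels'][:,:,::-1])"
```

```text
[0.114, 0.0, 0.011, -0.004, -0.0, 0.001]
[0.114, 0.0, 0.011, -0.004, -0.0, 0.001]
[0.114, -0.0, 0.011, -0.004, -0.0, 0.001]
[0.55697096 0.04258154 0.32250642]
```

View pics/w6.png

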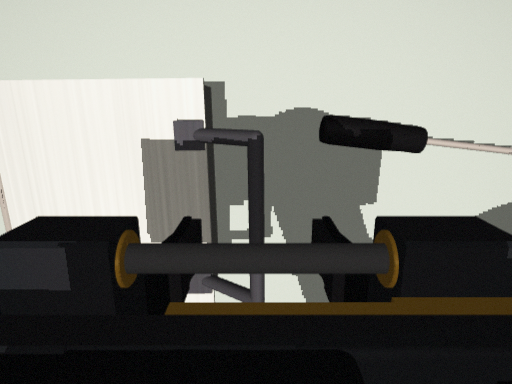

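The bar is centred at col 257 between the fingers (~180 and ~335). I'll lower and close on it.

Call:
drive_tool([
  [0.11,0,0.01,0,0,0,-0.3],
  [0.11,0,0.01,0,0,0,-0.3],
  [0.1,0,0.005,0,0,0,-0.3],
  [0,0,0,0,0,0,-0.3],
])

```text
clock: 15.38
ee_pos: [0.558, 0.0468, 0.2747]
tool_rot: [[0.009, -1.0, -0.015], [0.001, -0.015, 1.0], [-1.0, -0.009, 0.001]]
force: [-0.6, 0.8, 0.6]
gripper_width: 0.65
```

```bash
python3 -c "
from h import *
print(sensors.state()['ee_pos'])
plan([.557,.0475,.271],down(181.4),1)"
```

```text
[0.55801859 0.04682319 0.27466283]
[0.024, 0.007, 0.005, -0.012, 0.002, 0.011]
```

Call:
drive_tool([
  [0.024,0.007,0.005,-0.01,0,0.011,-0.3],
  [0,0,0,0,0,0,0.4],
  [0,0,0,0,0,0,1],
  [0,0,0,0,0,0,1],
  [0,0,0,0,0,0,1],
  [0,0,0,0,0,0,1],
  [0,0,0,0,0,0,1],
], force=25)

```text
clock: 16.25
ee_pos: [0.5574, 0.0479, 0.2726]
tool_rot: [[0.003, -1.0, -0.024], [0.002, -0.024, 1.0], [-1.0, -0.003, 0.002]]
force: [0.4, 0.2, 0.5]
gripper_width: 0.106
```

Run:
```python
from h import *
s=sensors.state();print(s["ee_pos"],s["force"],s["gripper_width"]*87)
# arc in tool frame: tool x down, tool y=-box x. delta bar (forward f, up u) -> tx=-u, ty=-f
r,a0=.18248,np.degrees(np.arctan2(30,180))
for a,b in zip(range(0,50,5),range(5,55,5)):
    q=lambda t:(-r*np.cos(np.radians(t+a0)),r*np.sin(np.radians(t+a0)))
    f=q(b)[0]-q(a)[0];u=q(b)[1]-q(a)[1];print(b,round(-u/.15,3),round(-f/.15,3))
```

```text
[0.55744028 0.04787901 0.27259919] [0.42250737 0.18639867 0.50649733] 9.224395533492062
5 -0.104 -0.022
10 -0.102 -0.031
15 -0.098 -0.04
20 -0.095 -0.048
25 -0.09 -0.056
30 -0.085 -0.064
35 -0.079 -0.071
40 -0.072 -0.078
45 -0.065 -0.084
50 -0.058 -0.089
```

Call:
drive_tool([
  [-0.05,-0.01,0,0,0,0,1],
  [-0.08,-0.02,0,0,0,0,1],
  [-0.1,-0.035,0,0,0,0,1],
  [-0.1,-0.04,0,0,0,0,1],
  [0,0,0,0,0,0,1],
])

```text
clock: 16.88
ee_pos: [0.5736, 0.0482, 0.3237]
tool_rot: [[0.001, -1.0, -0.023], [0.003, -0.023, 1.0], [-1.0, -0.001, 0.003]]
force: [1.6, 0.4, -3.5]
gripper_width: 0.101
```

```bash
cat > ang.py <<'E'
from h import *
s=sensors.state();g=s["ee_pos"]+s["tool_rot"]@[.164,0,0]
G0=np.array([.5574+.0005,.0479,.107]);th=np.radians(1.4)
bx=np.array([np.cos(th),np.sin(th),0]);d=(g-G0)@bx
zb=g[2]-(.2726-.164-.107)  # bar offset within pads
u=zb-.077;f=.18-d
a=np.degrees(np.arctan2(u,f))-9.46;r=np.hypot(u,f)
print("clock",s["clock"],"grasp",g.round(4),"angle",a.round(2),"r",r.round(4),"F",s["force"].round(1),"w",s["gripper_width"]*87)
import sys
if len(sys.argv)>1:
    t=np.radians(float(sys.argv[1])+9.46);R=.18248
    tgt=G0+bx*(.18-R*np.cos(t));tgt[2]=.077+R*np.sin(t)+(.2726-.164-.107)+.164
    plan(tgt,down(181.4),int(sys.argv[2]),s)
E
python3 ang.py 30 3
```

```text
clock 16.875 grasp [0.5737 0.0487 0.1597] angle 16.83 r 0.1831 F [ 1.6  0.4 -3.5] w 8.750557788989369
[-0.077, -0.052, 0.0, -0.001, 0.001, 0.0]
[-0.077, -0.052, 0.0, -0.001, 0.001, 0.0]
[-0.077, -0.052, 0.0, -0.001, 0.001, 0.0]
```

Call:
drive_tool([
  [-0.09,-0.05,0,0,0,0,1],
  [-0.085,-0.06,0,0,0,0,1],
  [-0.08,-0.065,0,0,0,0,1],
  [-0.075,-0.075,0,0,0,0,1],
  [0,0,0,0,0,0,1],
])

```text
clock: 17.5
ee_pos: [0.6084, 0.049, 0.3713]
tool_rot: [[-0.017, -1.0, -0.021], [0.003, -0.021, 1.0], [-1.0, 0.017, 0.003]]
force: [-0.6, -0.1, -4.9]
gripper_width: 0.101
```

```bash
python3 ang.py 50 3
```

```text
clock 17.5 grasp [0.6056 0.0495 0.2073] angle 34.76 r 0.1845 F [-0.6 -0.1 -4.9] w 8.814520033175961
[-0.065, -0.08, 0.001, -0.001, 0.001, -0.007]
[-0.064, -0.081, 0.001, -0.001, 0.001, -0.007]
[-0.064, -0.081, 0.0, -0.001, 0.001, -0.007]
```

Call:
drive_tool([
  [-0.07,-0.078,0,0,0,-0.007,1],
  [-0.064,-0.081,0,0,0,-0.007,1],
  [-0.06,-0.085,0,0,0,-0.007,1],
  [0,0,0,0,0,0,1],
])

```text
clock: 18.0
ee_pos: [0.6407, 0.05, 0.3988]
tool_rot: [[-0.021, -1.0, -0.021], [0.002, -0.021, 1.0], [-1.0, 0.021, 0.002]]
force: [-0.9, 0.3, -3.0]
gripper_width: 0.103
```

```bash
python3 ang.py 50 2
```

```text
clock 18.0 grasp [0.6373 0.0503 0.2348] angle 47.77 r 0.1858 F [-0.9  0.3 -3. ] w 8.964309325310703
[-0.004, -0.015, -0.0, -0.002, 0.001, -0.013]
[-0.003, -0.015, -0.0, -0.002, 0.001, -0.013]
```

Call:
drive_tool([
  [-0.004,-0.015,0,0,0,-0.013,1],
  [-0.003,-0.015,0,0,0,-0.013,1],
  [0,0,0,0,0,0,1],
  [0,0,0,0,0,0,1],
])

```text
clock: 18.5
ee_pos: [0.6405, 0.0502, 0.3996]
tool_rot: [[-0.012, -1.0, -0.021], [0.001, -0.021, 1.0], [-1.0, 0.012, 0.001]]
force: [-3.0, 1.9, 0.5]
gripper_width: 0.106
```

```bash
python3 ang.py 50 1
python3 - <<'E'
from h import *
c=cams.camera("scene")
print([(round(d["p"],2),(np.array(d["position"])*[W,H]).round(1)) for t in ("cover_bar","cover_hinge") for d in cams.tip_of(t,"scene")])
th=np.radians(1.4);bx=np.array([np.cos(th),np.sin(th),0]);by=np.array([-np.sin(th),np.cos(th),0])
h=np.array([.5574,.0475,.107])+.18*bx;h[2]=.077
im=cv2.resize(c["pixels"][120:300,200:340],None,fx=3.3,fy=3.3,interpolation=cv2.INTER_CUBIC)[:,:,::-1].copy()
for a,col in [(45,(0,0,255)),(50,(0,255,0)),(55,(255,0,0))]:
    t=np.radians(a)
    def P(x,y,z): # cover frame from hinge: x toward handle, z up
        return h+by*y-bx*(x*np.cos(t)+-z*-1*0) - bx*(-z*np.sin(t)) + np.array([0,0,x*np.sin(t)+z*np.cos(t)])
    bar=[P(.18,-.055,.03),P(.18,.055,.03)]; edge=[P(.14,-.09,.002),P(.14,.09,.002)]
    for seg in (bar,edge):
        q=((proj(c,np.array(seg))-[200,120]+.5)*3.3).round().astype(int);print(a,proj(c,np.array(seg)).round(1).tolist());cv2.line(im,tuple(map(int,q[0])),tuple(map(int,q[1])),col,1)
cv2.imwrite("pics/o1.png",im)
E
```

```text
clock 18.5 grasp [0.6384 0.0503 0.2357] angle 48.2 r 0.1859 F [-3.   1.9  0.5] w 9.260100336307188
[-0.001, -0.031, -0.001, -0.004, 0.002, -0.016]
[(0.61, array([269.1, 168.2])), (0.75, array([257.7, 253.2]))]
45 [[242.5, 167.9], [293.0, 173.8]]
45 [[226.8, 186.2], [307.0, 196.1]]
50 [[241.1, 167.8], [292.6, 173.8]]
50 [[225.6, 185.5], [307.0, 195.7]]
55 [[239.5, 168.4], [292.0, 174.5]]
55 [[224.3, 185.4], [307.0, 195.7]]
```

View pics/o1.png

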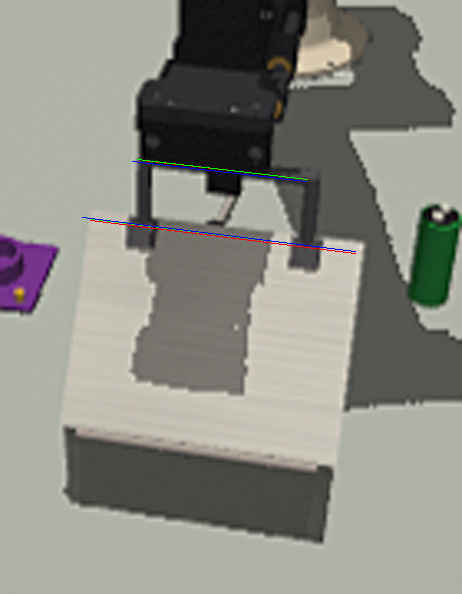

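Call:
drive_tool([
  [0,-0.035,0,0,0,0,1],
  [0,0,0,0,0,0,1],
  [0,0,0,0,0,0,1],
])

```text
clock: 19.02
ee_pos: [0.6451, 0.0503, 0.4022]
tool_rot: [[-0.014, -1.0, -0.022], [0.0, -0.022, 1.0], [-1.0, 0.014, 0.0]]
force: [-3.6, 1.9, 0.2]
gripper_width: 0.103
```

```bash
python3 ang.py 50 1
python3 - <<'E'
from h import *
s=sensors.state();c=cams.camera("wrist");ct=cams.camera("top")
im=c["pixels"][:,:,::-1].copy();it=ct["pixels"][:,:,::-1].copy()
th=np.radians(1.4);bx=np.array([np.cos(th),np.sin(th),0]);by=np.array([-np.sin(th),np.cos(th),0])
h=np.array([.5574,.0475,.107])+.18*bx;h[2]=.077
for a,col in [(45,(0,0,255)),(50,(0,255,0)),(55,(255,0,0))]:
    t=np.radians(a)
    P=lambda x,y,z: h+by*y-bx*(x*np.cos(t)-z*np.sin(t))+np.array([0,0,x*np.sin(t)+z*np.cos(t)])
    for seg in ([P(.18,-.055,.03),P(.18,.055,.03)],[P(.14,-.09,.002),P(.14,.09,.002)],[P(.14,-.09,.002),P(0,-.09,.002)]):
      for I,C,S in ((im,c,s),(it,ct,None)):
        q=proj(C,np.array(seg),S).round().astype(int);cv2.line(I,tuple(map(int,q[0])),tuple(map(int,q[1])),col,1)
cv2.imwrite("pics/o2.png",np.hstack([im[:300],cv2.resize(it[80:230,170:315],(290,300))])[:, :800])
E
```

```text
clock 19.025 grasp [0.6427 0.0503 0.2382] angle 49.74 r 0.1858 F [-3.6  1.9  0.2] w 8.961395978074929
[0.016, -0.001, -0.002, -0.003, 0.001, -0.018]
```

View pics/o2.png

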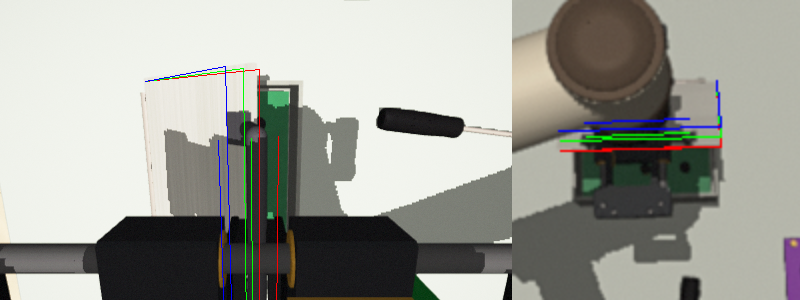

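Run:
```python
from h import *
s=sensors.state();c=cams.camera("wrist");ct=cams.camera("top")
np.save("pics/o3.npy",c["pixels"]);np.save("pics/o3t.npy",ct["pixels"])
a=cv2.resize(c["pixels"][55:225,130:310],None,fx=2.8,fy=2.8,interpolation=cv2.INTER_CUBIC)
b=cv2.resize(ct["pixels"][100:210,185:285],(290,476)[:2],interpolation=cv2.INTER_CUBIC)
b=cv2.resize(b,(int(290),a.shape[0]))
cv2.imwrite("pics/o3.png",np.hstack([a,b])[:,:,::-1])
th=np.radians(1.4);bx=np.array([np.cos(th),np.sin(th),0]);by=np.array([-np.sin(th),np.cos(th),0])
h=np.array([.5574,.0475,.107])+.18*bx;h[2]=.077
for ang in (0,45,47.5,50,52.5,55):
    t=np.radians(ang);P=lambda x,y,z: h+by*y-bx*(x*np.cos(t)-z*np.sin(t))+np.array([0,0,x*np.sin(t)+z*np.cos(t)])
    print(ang,proj(c,np.array([P(.14,-.09,.002),P(0,-.09,.002),P(.18,-.055,.03),P(.18,-.03,.03)]),s).round(0).tolist(),proj(ct,np.array([P(.14,-.09,.002),P(0,-.09,.002)])).round(0).tolist())
```

```text
0 [[304.0, 80.0], [146.0, 81.0], [355.0, 122.0], [353.0, 151.0]] [[273.0, 177.0], [272.0, 121.0]]
45 [[259.0, 69.0], [145.0, 81.0], [279.0, 136.0], [278.0, 186.0]] [[274.0, 153.0], [272.0, 120.0]]
47.5 [[251.0, 68.0], [145.0, 81.0], [265.0, 137.0], [265.0, 189.0]] [[274.0, 150.0], [272.0, 120.0]]
50 [[243.0, 68.0], [145.0, 81.0], [251.0, 138.0], [251.0, 191.0]] [[274.0, 148.0], [272.0, 120.0]]
52.5 [[234.0, 67.0], [145.0, 81.0], [235.0, 139.0], [236.0, 193.0]] [[274.0, 146.0], [272.0, 120.0]]
55 [[225.0, 66.0], [145.0, 81.0], [218.0, 140.0], [220.0, 196.0]] [[274.0, 143.0], [272.0, 120.0]]
```

View pics/o3.png

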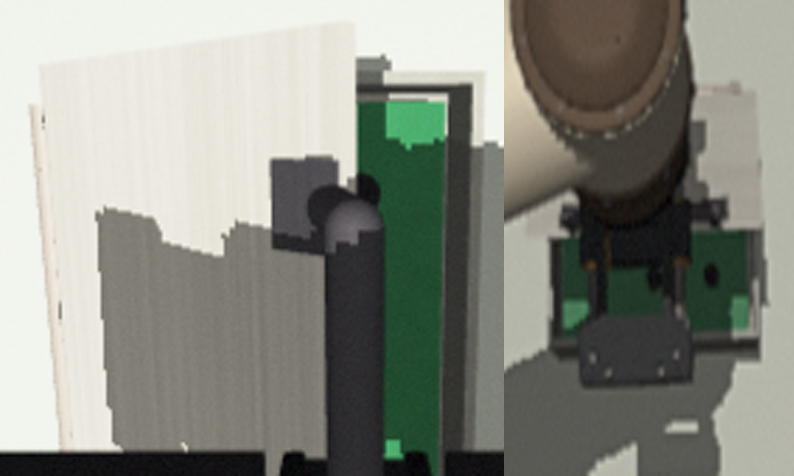

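Run:
```python
from h import *
c=cams.camera("wrist");s=sensors.state()
im=cv2.imread("pics/w5.png").astype(int)
for r in (48,60,75): print(r,im[r,180:206].max(-1).tolist())
s5=dict(ee_pos=np.array([0.5509,0.0688,0.3759]));v=s["tool_rot"];
# exact w5 pose
x=np.array([-.046,.002,-.999]);y=np.array([-.999,-.028,.046]);z=np.array([-.028,1,.004]);s5["tool_rot"]=np.linalg.svd(np.stack([x,y,z],1))[0]@np.linalg.svd(np.stack([x,y,z],1))[2]
for uv in [(188,45),(189,60),(2,45),(164,82),(164,106)]: print(uv,atz(c,uv,.079,s5).round(4))
bx=np.array([np.cos(.0244),np.sin(.0244),0]);m=np.array([.557,.0475,0])
for uv in [(188,45),(189,60)]: print("edge from bar along bx",(atz(c,uv,.079,s5)-m)@bx)
```

```text
48 [244, 243, 244, 244, 245, 245, 245, 238, 144, 224, 222, 219, 221, 224, 222, 223, 221, 223, 220, 224, 224, 221, 222, 223, 222, 223]
60 [245, 244, 244, 243, 244, 245, 245, 242, 204, 48, 40, 43, 42, 53, 86, 104, 102, 103, 104, 104, 103, 103, 101, 100, 104, 101]
75 [245, 245, 243, 243, 245, 244, 245, 244, 241, 160, 43, 40, 41, 40, 51, 90, 101, 104, 105, 105, 104, 104, 103, 102, 104, 101]
(188, 45) [ 0.5935 -0.0443  0.079 ]
(189, 60) [ 0.593  -0.0333  0.079 ]
(2, 45) [ 0.7348 -0.0395  0.079 ]
(164, 82) [ 0.6134 -0.0161  0.079 ]
(164, 106) [0.6142 0.0027 0.079 ]
edge from bar along bx 0.034257989013286395
edge from bar along bx 0.034031634765518584
```

The cues put the cover at about 48–49.7° (bar by kinematics 49.1–49.7°, bar in the wrist view 49.1°, cover edge ~48°). I'll nudge it about 1° further.

Call:
drive_tool([
  [-0.008,-0.022,0,0,0,0,1],
  [0,0,0,0,0,0,1],
  [0,0,0,0,0,0,1],
  [0,0,0,0,0,0,1],
])

```text
clock: 19.77
ee_pos: [0.648, 0.0505, 0.4037]
tool_rot: [[-0.016, -1.0, -0.022], [-0.0, -0.022, 1.0], [-1.0, 0.016, 0.0]]
force: [-4.3, 0.7, 2.5]
gripper_width: 0.105
```

```bash
python3 ang.py
python3 - <<'E'
from h import *
s=sensors.state();c=cams.camera("wrist");c2=cams.camera("scene");print(s["qvel"].round(2))
th=np.radians(1.4);bx=np.array([np.cos(th),np.sin(th),0]);by=np.array([-np.sin(th),np.cos(th),0])
h=np.array([.5574,.0475,.107])+.18*bx;h[2]=.077
for ang in (47.5,50,52.5):
    t=np.radians(ang);P=lambda x,y,z: h+by*y-bx*(x*np.cos(t)-z*np.sin(t))+np.array([0,0,x*np.sin(t)+z*np.cos(t)])
    print(ang,proj(c,np.array([P(.148,-.09,.002),P(0,-.09,.002),P(.18,-.03,.03)]),s).round(0).tolist())
g=c["pixels"].max(-1)
for r in (75,85,170,190): print(r,g[r,235:285].tolist())
cv2.imwrite("pics/f.png",np.hstack([cv2.resize(c["pixels"],(400,300)),cv2.resize(c2["pixels"],(400,300))])[:,:,::-1])
E
```

```text
clock 19.775 grasp [0.6453 0.0504 0.2397] angle 50.66 r 0.1858 F [-4.3  0.7  2.5] w 9.136828929879636
[ 0.18 -0.01 -0.07 -0.21 -0.02 -0.07]
47.5 [[265.0, 68.0], [148.0, 81.0], [270.0, 188.0]]
50 [[256.0, 67.0], [148.0, 81.0], [256.0, 190.0]]
52.5 [[247.0, 66.0], [148.0, 81.0], [242.0, 193.0]]
75 [230, 230, 232, 234, 235, 231, 234, 233, 235, 234, 232, 232, 228, 228, 230, 232, 230, 233, 234, 235, 235, 235, 233, 210, 193, 193, 190, 206, 244, 244, 239, 127, 128, 128, 167, 244, 244, 244, 244, 244, 244, 244, 244, 244, 243, 244, 244, 244, 244, 244]
85 [230, 229, 231, 234, 236, 232, 234, 234, 235, 235, 232, 230, 229, 229, 230, 229, 230, 233, 235, 235, 235, 234, 229, 147, 72, 73, 74, 73, 72, 72, 67, 87, 140, 142, 142, 138, 116, 117, 117, 115, 116, 117, 116, 117, 115, 115, 117, 116, 119, 119]
170 [124, 127, 126, 123, 123, 125, 124, 124, 127, 127, 121, 48, 38, 40, 45, 43, 45, 48, 46, 45, 42, 47, 48, 47, 46, 47, 46, 45, 42, 41, 36, 35, 55, 74, 75, 74, 75, 79, 73, 73, 75, 74, 74, 74, 75, 76, 78, 72, 77, 74]
190 [122, 128, 125, 125, 125, 121, 126, 124, 127, 128, 127, 72, 40, 42, 45, 42, 44, 47, 47, 46, 47, 44, 46, 47, 49, 48, 47, 47, 48, 42, 40, 40, 62, 76, 76, 75, 75, 77, 76, 76, 72, 76, 76, 75, 74, 76, 76, 75, 76, 71]
```

View pics/f.png

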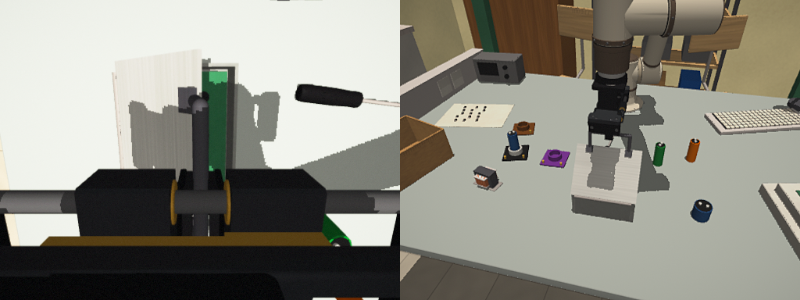

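```bash
python3 -c "
from plant import job_done
print(job_done())"
```

```text
the job is handed in; nothing more can be done
None
```

The tall blue capacitor stands upright in the black holder's ring, and the arm is holding the box cover open at about 50°. I handed the job in at about 20 s of the 64 s allowed.

- **Capacitor:** I set it down until it touched, about 10 N, at the height expected for the ring's floor, and let go while the box was still shut. The wrist and scene pictures afterwards show it upright in the ring.
- **Cover angle:** I gripped the bar in its middle with 25 N and lifted it along its arc. The last checks gave 50.7° from the arm's position, about 50° from the bar in the wrist picture and about 49.5° from the cover's edge.
- **What disagreed:** The measured radius of the bar's arc was 185.8 mm instead of 182.5 mm, so the bar may sit about 3 mm lower in the pads than when first gripped. The cover's edge also overhangs the box by an estimated 8 mm, and the edge angle depends on that estimate. Both effects stay within the 5° tolerance.
- **Other things:** I never touched the squat capacitor, the transformer or the screwdriver, and they look unmoved in the last pictures.

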